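# Charge the grinding jar from the clipped-on ball bin

### The job

Lift the blue bin straight up off its rail, past the sprung catch, with its six white grinding balls in it, and tip all the balls into the steel grinding jar. Then set the empty bin down upright in the middle of the green mat, without dropping it. Keep the jar standing about where it is and leave the other glassware and bottles alone.

Things in the scene. Friction and masses are not known exactly. Their poses are not given: they have to be found in the camera images.
- bin: Blue hang-on bin (about 160 g) holding six balls; hangs by a hook on the stand's rail. 60 mm wide (y), 125 mm long (x), 130 mm tall over its tab. Frame: z = 0 at its flat underside, z up when hung or standing; x = 0 in the middle of the hook slot (rail plane), y = 0 its middle; the open chute points to -x. Floor x -59 to -5 mm, side walls 66 mm high
- bin_tab (a point): middle of the bin's yellow grip tab, a block 16 mm (bin x) by 44 mm (bin y) by 40 mm tall above the hook, at x -2, y 0, z 112 mm of the bin; its foot is at z = 90 mm. The space before and behind it is free from there up. Best gripped from above across its 16 mm, firmly
- bin_hook (a point): top of the bin's hook slot (x 0, y 0, z 84 mm of the bin), rests on the rail. The slot is 8 mm wide; the flange behind the rail reaches down to z = 58 mm and has a 4 mm ridge on its rear face at z = 63 mm, under the catch. Posts keep the hook (44 mm wide) from sliding along the rail: it comes off only straight up
- bin_base (a point): middle of the bin's underside, at x -32, y 0, z 0 mm of the bin; the flat footprint round it is 54 by 60 mm
- bin_lip (a point): middle of the chute's end, over which the balls leave: x -118, y 0, z 45 mm of the bin. The chute rises from the floor (x -57, z 2) at 35 deg to this lip, between cheeks about 30 mm high; it is open above and at the lip. Tipped about 60 deg, chute down, the bin empties
- stand: Fixed bench stand: dark steel base 120 x 140 x 8 mm, two aluminium posts 130 mm high and between them a steel rail 6 mm thick along y, its top edge 125 mm up. Origin on the worktop below the rail's middle; x points away from the bin. The hung bin has the same heading, its underside 41 mm above the worktop. A black catch housing behind the rail is 119 mm high
- catch (a joint): travel of the sprung brass catch nose behind the rail, m: 0 = at rest, above the ridge of the bin's hook; up to 0.010 = pushed back. Pulling the bin straight up with some 8 to 22 N pushes it back about 4 mm; the bin comes free with a small jerk within 15 mm, and is clear of the rail 27 mm up
- jar: Loose open steel grinding jar (about 0.8 kg), 112 mm outside, 102 mm inside, 65 mm tall, floor 6 mm thick. Origin: centre of its underside, z up
- mat: Fixed green mat, 180 x 180 mm, 4 mm thick. Origin: centre of its underside, on the worktop
- ball_1: One of six white ceramic grinding balls, 25 mm across, 28 g; origin at its centre
- ball_2: One of six white ceramic grinding balls, 25 mm across, 28 g; origin at its centre
- ball_3: One of six white ceramic grinding balls, 25 mm across, 28 g; origin at its centre
- ball_4: One of six white ceramic grinding balls, 25 mm across, 28 g; origin at its centre
- ball_5: One of six white ceramic grinding balls, 25 mm across, 28 g; origin at its centre
- ball_6: One of six white ceramic grinding balls, 25 mm across, 28 g; origin at its centre
- reagent_small: Bystander: small reagent bottle with a black cap, 49 mm across, 95 mm tall; origin: centre of its underside
- dropper_bottle: Bystander: white dropper bottle with a purple label, 49 mm across, 107 mm tall; origin: centre of its underside
Not all that is in view belongs to the job. Of the things shaped like the bin, the blue one is meant. Of the things that look like the jar, the larger one is meant.

How it is judged:
By the outcome, as a careful person would: the job done as asked, in the order asked, and still so for the second after the job is handed in, with the robot touching nothing.
It also fails if it takes over 59 s, if anything falls off the work surface, if the arm or the gripper's body presses on something with over 40 N, if the wrist force passes 120 N, or if a joint passes its speed limit or range.

### The arm

A 7-joint arm with a two-finger parallel gripper is mounted at the origin on a cart in front of the work surface, level with it; the furniture and walls round the work are solid. World frame = base frame: x ahead of the robot, y to its left, z up, the work surface at z = 0. Lengths are in m, angles in rad, forces in N, time in s.
With the tool pointing down it reaches from about 0.4 to 0.925 m from the base axis. Payload 4.1 kg.
Tool frame: the origin (TCP) lies between the finger pads; the fingertips stand ahead of it and the grasp point (between the pads) lies 8 mm behind it (manip.tcp_to_tips is the z of the fingertips in the tool frame, in m); z points along the fingers, y is the line along which they close (so a half turn about z gives the same grasp; the last joint's range is limited). The gripper opens to 85 mm and grips with 20 to 120 N. Pads are 22 mm wide; open, the fingers measure 114 mm over their backs; the gripper's body (76 mm by 85 mm) begins 54 mm behind the grasp point. The pads swing forward as they close: fully open they stand 13 mm farther back than shut.
Start: joints at [1.031, 0.398, 0.045, 1.537, -0.019, 1.207, -0.051], TCP at [0.277, -0.588, 0.242] pointing down, gripper open.
Joint ranges: [-2.82, 2.82], [-0.49, 2.23], [-1.37, 1.46], [0, 2.46], [-1.36, 4.5], [0.23, 2], [-2.94, 2.94]. Speed limits (rad/s): [2.57, 2.57, 3.14, 3.14, 3.14, 3.14, 3.14].

### API

Orientations are given as a rotation vector (axis times angle).
In Python, from workcell import manip, optics, order gives the robot as it stands. The module is installed in compiled form; this text tells all that it offers.
- The arm moves only by the tool drive_tool, never from a script. Its argument "deltas" is a list that holds one entry, the list of rows, each a list of 6 numbers: the shift along the tool's x, y, z normalised to -1 to 1, where 1 is 0.6 m, then the turn, a rotation vector about the tool's x, y, z normalised to -1 to 1, where 1 is 90 degrees. A call has 1 to 20 rows; each row is the pose to reach, as a shift and turn from the pose commanded when the call began, along the tool's axes at that moment; what a row does not reach only later rows make up. A row lasts 1/8 s, in which the tool goes at most 62.5 mm and 10.7 degrees, less where a joint would pass 70% of its speed; a pose out of reach is approached as far as the arm can. A call with a number of a shift or a turn outside -1 to 1 is refused whole. A call with a gripper value outside its range is refused whole. "fingers" is the opening, from -1 (shut) to 1 (fully open), set as the call begins (left out, the last holds). The fingers move at their own pace and stop on an object; "force" is the grip in N (left out, the last holds). Time passes only in rows, so rows that repeat a pose let the fingers close. It gives the time, the measured TCP pose, the force, the opening and the grip force at its end, in the units of the state.
- manip.state(): the state, without advancing time (a new reading comes with each control period).
- optics.read_camera(name): name is "side" or "top"; returns a dict with "color" (420x560x3 uint8, red, green, blue), "fx", "fy", "cx", "cy" (pixels), "position" and "attitude" of the camera in the world. Camera axes: x right, y up, looking along -z (the intrinsics and any distortion apply to the point x, -y, -z); pixel columns grow to the right and rows downward; lengths in m; the calibration is good to about 2 mm. A picture is of the moment at which its call begins. There is no depth.
- order.sign_off(): hands the job in; it is judged then, once.
The state is a dict: "clock": time; "joint_pos": joint angles; "joint_vel": joint speeds; "tau": joint torques, N m; "position": TCP position; "ee_rot": TCP orientation; "wrist_force": force on the tool from outside, world axes, zero at the start; "ft_torque": the same for the moment, N m; "grip_width": finger opening in m; "grip_force": force on a finger pad.
Only numpy, scipy, OpenCV 4.12 (cv2) and the standard library are available. Lean on these libraries where they do the work, as an engineer would, in place of code of your own. Each camera call takes 0.05 s, during which the arm holds its last target. There are 200 camera calls.

## Working session

There is one attempt and no reset: what is moved stays moved. The work goes in short steps, Python scripts to look and compute and a tool call to move; the robot and the scene stay as the last step left them, time stands still between calls to the robot, and variables do not carry over. Pictures are saved under pics/ and viewed, at most 10 in all, crops included, and the job is handed in when it is done.

Besides the shell and the picture viewer there is one more tool, called after ">>>" as a command line: name --argument value ..., lists and objects as JSON in quotes. drive_tool: Moves the arm, as the interface text tells. Scaled input: -1 to 1 covers 0.6 m each way for a shift and 90 degrees each way for a turn. Its arguments: {"type":"object","properties":{"deltas":{"type":"array","items":{"type":"array","items":{"type":"array","items":{"type":"number","minimum":-1,"maximum":1}}}},"fingers":{"type":"number"},"force":{"type":"number"}},"required":["deltas"]}

```bash
mkdir -p pics; python3 - <<'E'
from workcell import manip, optics
import cv2
for n in ("top","side"):
    c=optics.read_camera(n); cv2.imwrite(f"pics/{n}0.png",c["color"][:,:,::-1])
    print({k:v for k,v in c.items() if k!="color"})
print(manip.state(), manip.tcp_to_tips)
E
```

```text
{'fx': 502.15612803416013, 'fy': 502.15612803416013, 'cx': 278.9381770068907, 'cy': 209.97863237713415, 'position': array([3.27868814e-01, 1.14429560e-03, 1.74798777e+00]), 'attitude': array([ 0.12697111, -0.10518777, -1.58728466])}
{'fx': 389.17208555533927, 'fy': 389.17208555533927, 'cx': 271.5510337853402, 'cy': 206.47555285180187, 'position': array([0.63797687, 0.99183534, 0.57656663]), 'attitude': array([0.08532889, 1.63686355, 2.6084618 ])}
{'clock': 0.1, 'joint_pos': array([ 1.03102059,  0.39913614,  0.04503072,  1.53775664, -0.01872562,
        1.2068926 , -0.05072712]), 'joint_vel': array([ 0.00079225,  0.00109728, -0.00030467, -0.00202071, -0.00119127,
       -0.00013449, -0.00272762]), 'tau': array([ 4.48372797e-03, -4.76258755e+01,  1.37057740e+00, -2.54948831e+01,
        1.20157603e-02,  4.99061221e-03, -2.26099485e-05]), 'position': array([ 0.27711602, -0.58736053,  0.24135433]), 'ee_rot': array([-3.06391513e+00, -6.86528994e-01,  7.56134604e-04]), 'wrist_force': array([-0.78582923,  0.01000455, -0.35563198]), 'ft_torque': array([-0.01018004, -0.05365556,  0.04620155]), 'grip_force': 0.0, 'grip_width': 0.08524016683465915} 0.011
```

View pics/top0.png

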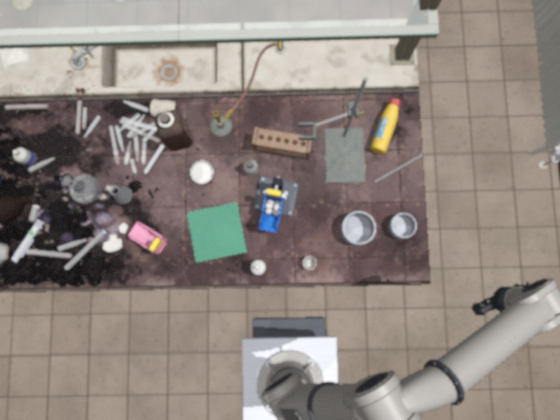

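View pics/side0.png

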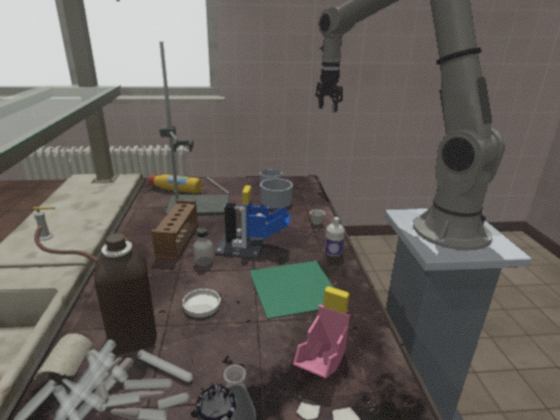

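The top view looks along -z with up = +x and left = +y. The blue bin is at (272,205) with its yellow tab at (274,192), and its chute points toward the robot. The large jar is at (358,228), the smaller one at (403,226), and the mat at (217,233). The dropper bottle is at (258,268), with small glassware at (309,263) and (250,167). The side view agrees: tab (247,194), jar (277,192), dropper bottle (335,240).

```bash
cat > h.py <<'E'
import numpy as np, cv2
from scipy.spatial.transform import Rotation as R
from workcell import manip, optics
def ray(c,uv):
    d=np.array([(uv[0]-c["cx"])/c["fx"],-(uv[1]-c["cy"])/c["fy"],-1.]); return np.array(c["position"]),R.from_rotvec(c["attitude"]).apply(d)
def onz(c,uv,z):
    p,d=ray(c,uv); return (p+d*(z-p[2])/d[2]).round(4)
def tri(c1,a,c2,b):
    A=[];y=[]
    for c,u in((c1,a),(c2,b)):
        p,d=ray(c,u); d=d/np.linalg.norm(d); P=np.eye(3)-np.outer(d,d); A.append(P);y.append(P@p)
    x=np.linalg.lstsq(np.vstack(A),np.hstack(y),rcond=None)[0]; return x.round(4)
def mask(c,lo,hi,box):
    m=cv2.inRange(cv2.cvtColor(c["color"],cv2.COLOR_RGB2HSV),np.array(lo),np.array(hi)); z=np.zeros_like(m); x0,y0,x1,y1=box; z[y0:y1,x0:x1]=m[y0:y1,x0:x1]; return z
def big(m):
    return max(cv2.findContours(m,cv2.RETR_EXTERNAL,cv2.CHAIN_APPROX_NONE)[0],key=cv2.contourArea)
Y=((20,120,90),(35,255,255)); B=((105,120,50),(125,255,255)); G=((65,80,40),(90,255,255))
E
python3 - <<'E'
from h import *
t=optics.read_camera("top"); s=optics.read_camera("side")
k=big(mask(t,*Y,(255,175,300,205))); r=cv2.minAreaRect(k); print("tab top",r, onz(t,r[0],.171))
bp=cv2.boxPoints(r); print([onz(t,p,.171) for p in bp])
k2=big(mask(s,*Y,(230,175,265,215))); r2=cv2.minAreaRect(k2); print("tab side",r2, cv2.boundingRect(k2),"tri",tri(t,r[0],s,r2[0]))
k=big(mask(t,*B,(245,180,300,245))); r=cv2.minAreaRect(k); print("blue",r,[onz(t,p,.1) for p in cv2.boxPoints(r)])
k=big(mask(t,*G,(170,190,260,275))); r=cv2.minAreaRect(k); print("mat",onz(t,r[0],.004),[onz(t,p,.004) for p in cv2.boxPoints(r)])
im=t["color"]
o=np.hstack([cv2.resize(im[170:280,240:320],None,fx=5,fy=5,interpolation=2),cv2.resize(im[170:280,320:400],None,fx=5,fy=5,interpolation=2)])
cv2.imwrite("pics/crop.png",o[:,:,::-1])
g=cv2.GaussianBlur(cv2.cvtColor(cv2.resize(im[200:260,330:390],None,fx=5,fy=5,interpolation=2),cv2.COLOR_RGB2GRAY),(0,0),2)
print([ (onz(t,(330+(x+.5)/5-.5,200+(y+.5)/5-.5),.065),rr/5) for x,y,rr in cv2.HoughCircles(g,3,1.5,60,param1=80,param2=30,minRadius=65,maxRadius=105)[0][:3]])
E
```

```text
tab top ((274.0699462890625, 192.010009765625), (12.0208158493042, 7.35391092300415), 8.13010311126709) [0.6206 0.0353 0.171 ]
[array([0.612 , 0.0561, 0.171 ]), array([0.6355, 0.0524, 0.171 ]), array([0.6292, 0.0145, 0.171 ]), array([0.6057, 0.0182, 0.171 ])]
tab side ((246.0, 194.0), (18.0, 8.0), 90.0) (242, 185, 9, 19) tri [0.6234 0.0357 0.1527]
blue ((270.326904296875, 213.86538696289062), (19.807729721069336, 35.3009033203125), 11.309932708740234) [array([0.5101, 0.0948, 0.1   ]), array([0.6256, 0.0703, 0.1   ]), array([0.6111, 0.0058, 0.1   ]), array([0.4959, 0.0309, 0.1   ])]
mat [0.5131 0.2449 0.004 ] [array([0.5851, 0.3512, 0.004 ]), array([0.6173, 0.1734, 0.004 ]), array([0.442, 0.14 , 0.004]), array([0.4105, 0.3151, 0.004 ])]
[(array([ 0.5134, -0.2455,  0.065 ]), np.float32(17.53))]
```

View pics/crop.png

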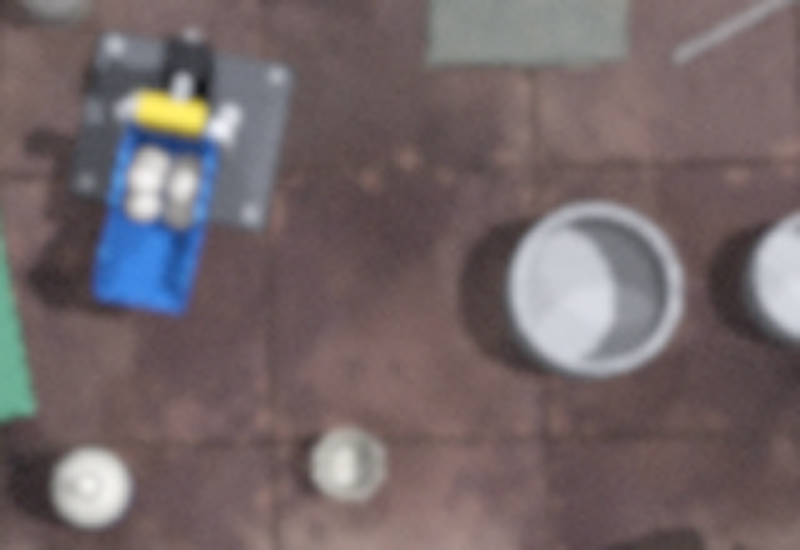

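The crop shows three to six white balls in the bin, with the stand's base screws visible and turned about 10 degrees. The jar rim centre is at about (359,228) and the dropper bottle at (258,268).

```bash
cat >> h.py <<'E'
def down(az,tilt=0.):
    """tool y at azimuth az (deg) when pointing down; then turned by tilt deg about tool x"""
    a=np.radians(az); y=np.array([np.cos(a),np.sin(a),0]); z=np.array([0,0,-1.]); x=np.cross(y,z)
    return R.from_matrix(np.c_[x,y,z])*R.from_euler("x",tilt,degrees=True)
def row(p,Rt,p0=None,R0=None):
    s=manip.state(); p0=s["position"] if p0 is None else p0; R0=R.from_rotvec(s["ee_rot"]) if R0 is None else R0
    return np.r_[R0.inv().apply(np.array(p)-p0)/.6,(R0.inv()*Rt).as_rotvec()/(np.pi/2)].round(4)
E
python3 - <<'E'
from h import *
t=optics.read_camera("top")
q=[onz(t,(240+(x+.5)/5-.5,170+(y+.5)/5-.5),.01) for x,y in((115,45),(280,75),(252,215),(85,182))]; print(q)
a=lambda v:np.degrees(np.arctan2(v[1],v[0])).round(1)
print(a(q[0]-q[3]),a(q[1]-q[2]),a(q[0]-q[1])-90,a(q[3]-q[2])-90)
print(onz(t,(358.5,227.6),.065))
print(row((.624,.0355,.25),down(-10.5)))
E
```

```text
[array([0.6995, 0.0785, 0.01  ]), array([ 0.6754, -0.0376,  0.01  ]), array([ 0.5761, -0.0157,  0.01  ]), array([0.6019, 0.1009, 0.01  ])]
-12.9 -12.4 -11.700000000000003 -12.5
[ 0.5126 -0.2443  0.065 ]
[ 9.659e-01 -6.926e-01 -1.310e-02 -5.000e-04 -2.000e-04 -6.026e-01]
```

>>> drive_tool --deltas '[[[0.966,-0.693,-0.013,0,0,-0.58],[0.966,-0.693,-0.013,0,0,-0.58],[0.966,-0.693,-0.013,0,0,-0.58],[0.966,-0.693,-0.013,0,0,-0.58],[0.966,-0.693,-0.013,0,0,-0.58],[0.966,-0.693,-0.013,0,0,-0.58],[0.966,-0.693,-0.013,0,0,-0.58],[0.966,-0.693,-0.013,0,0,-0.58],[0.966,-0.693,-0.013,0,0,-0.58],[0.966,-0.693,-0.013,0,0,-0.58],[0.966,-0.693,-0.013,0,0,-0.58],[0.966,-0.693,-0.013,0,0,-0.58],[0.966,-0.693,-0.013,0,0,-0.58],[0.966,-0.693,-0.013,0,0,-0.58]]]' --fingers 1 --force 80

```text
clock: 2.0
position: [0.6237, 0.0336, 0.2498]
ee_rot: [2.452, 1.963, -0.003]
wrist_force: [0.7, -0.4, -0.0]
grip_width: 0.0853
grip_force: 0.0
```

```bash
python3 - <<'E'
from h import *
s=manip.state(); print(s["joint_pos"].round(3),s["position"],s["ee_rot"])
t=optics.read_camera("top"); c=optics.read_camera("side")
o=np.vstack([cv2.resize(t["color"][160:240,220:350],(780,480))[:300],cv2.resize(c["color"][140:240,180:440],(780,300))]); cv2.imwrite("pics/above.png",o[:,:,::-1])
print(row((.624,.0355,.149),down(-12.4)))
E
```

```text
[ 0.225  0.376 -0.46   1.58   0.176  1.227 -0.488] [0.6236793  0.03360407 0.24976385] [ 2.45197039  1.96288212 -0.00270525]
[ 4.400e-03 -4.000e-04  1.683e-01 -1.000e-04  1.000e-03 -3.500e-03]
```

View pics/above.png

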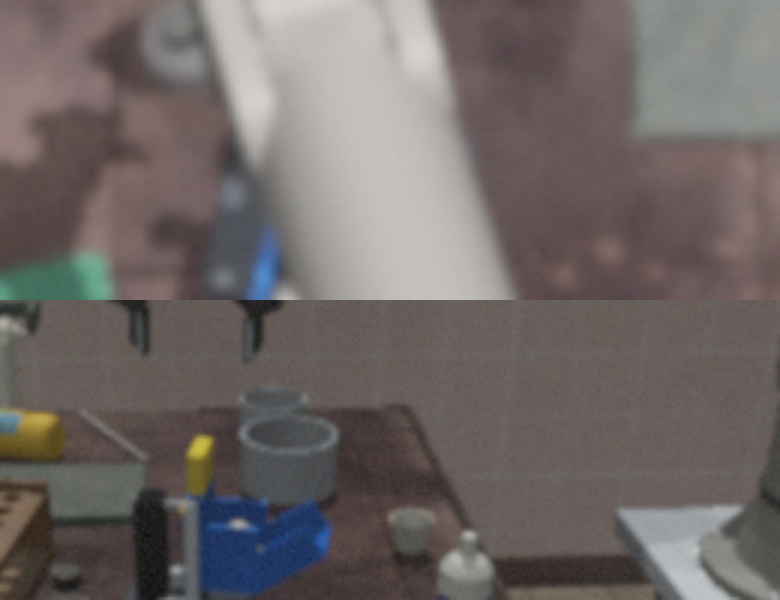

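Side view: the open fingers at (140,340) and (250,340) straddle the tab at (200,465), so the tool is centred. Lowering onto the tab and gripping.

>>> drive_tool --deltas '[[[0.004,0,0.08,0,0,-0.003],[0.004,0,0.13,0,0,-0.003],[0.004,0,0.168,0,0,-0.003],[0.004,0,0.168,0,0,-0.003]]]' --fingers 1

```text
clock: 2.6
position: [0.6229, 0.0358, 0.1475]
ee_rot: [-2.447, -1.968, 0.006]
wrist_force: [-0.6, -0.1, 0.4]
grip_width: 0.0858
grip_force: 0.0
```

>>> drive_tool --deltas '[[[0,0,0,0,0,0],[0,0,0,0,0,0],[0,0,0,0,0,0],[0,0,0,0,0,0],[0,0,0,0,0,0],[0,0,0,0,0,0],[0,0,0,0,0,0],[0,0,0,0,0,0]]]' --fingers -1 --force 90

```text
clock: 3.6
position: [0.6226, 0.0385, 0.15]
ee_rot: [-2.444, -1.97, 0.006]
wrist_force: [-6.6, 0.6, 6.8]
grip_width: 0.0149
grip_force: 88.7
```

```bash
python3 - <<'E'
from h import *
s=manip.state(); print(s["joint_pos"].round(3),s["position"],s["ee_rot"],s["wrist_force"].round(1),s["ft_torque"].round(2))
from scipy.optimize import least_squares
import itertools
D=[([1.03102,.39914,.04503,1.53776,-.01873,1.20689,-.05073],[.27712,-.58736,.24135],[-3.06392,-.68653,.00076]),
([.225,.376,-.46,1.58,.176,1.227,-.488],[.62368,.0336,.24976],[2.45197,1.96288,-.0027]),
(s["joint_pos"],s["position"],s["ee_rot"])]
def fk(j,sg,v):
    o1,o7,h,a,b,c,d,e=v
    R_=R.from_euler("Z",sg[0]*j[0]+o1); p=np.array([0,0,h])
    R_=R_*R.from_euler("Y",j[1])*R.from_euler("Z",sg[1]*j[2]); p=p+R_.apply([d,0,a])
    R_=R_*R.from_euler("Y",j[3])*R.from_euler("Z",sg[2]*j[4]); p=p+R_.apply([e,0,b])
    R_=R_*R.from_euler("Y",j[5])*R.from_euler("Z",sg[3]*j[6]+o7); return p+R_.apply([0,0,c]),R_
out=[]
for sg in itertools.product((1,-1),repeat=4):
  for o in(0,1.57,3.14,-1.57):
   for o7 in (0,1.57,3.14,-1.57):
    f=lambda v:np.hstack([np.r_[fk(j,sg,v)[0]-p,.3*(fk(j,sg,v)[1].inv()*R.from_rotvec(r)).as_rotvec()] for j,p,r in D]+[1e-3*(v[6:]),1e-3*(v[2:6]-.35)])
    q=least_squares(f,[o,o7,.35,.42,.42,.3,0,0]); out.append((q.cost,sg,q.x.round(4)))
for k in sorted(out,key=lambda k:k[0])[:3]: print(k)
E
```

```text
[ 0.205  0.464 -0.447  1.688  0.225  1.045 -0.528] [0.62255922 0.03848011 0.1500431 ] [-2.44384325 -1.97004007  0.00573745] [-6.6  0.6  6.8] [ 0.09  1.36 -0.09]
(np.float64(4.786132022598083e-06), (-1, -1, -1, -1), array([-6.5800e-02,  1.5048e+00, -8.7900e-02,  5.2790e-01,  5.1750e-01,
       -1.0100e-02, -4.2300e-02,  3.0000e-04]))
(np.float64(4.7861320225983866e-06), (-1, -1, -1, -1), array([-6.5800e-02,  1.5048e+00, -8.7900e-02,  5.2790e-01,  5.1750e-01,
       -1.0100e-02, -4.2300e-02,  3.0000e-04]))
(np.float64(4.786132022599019e-06), (-1, -1, -1, -1), array([-6.5800e-02,  1.5048e+00, -8.7900e-02,  5.2790e-01,  5.1750e-01,
       -1.0100e-02, -4.2300e-02,  3.0000e-04]))
```

>>> drive_tool --deltas '[[[0,0,-0.005,0,0,0],[0,0,-0.01,0,0,0],[0,0,-0.015,0,0,0],[0,0,-0.02,0,0,0],[0,0,-0.025,0,0,0],[0,0,-0.03,0,0,0],[0,0,-0.035,0,0,0],[0,0,-0.04,0,0,0],[0,0,-0.045,0,0,0],[0,0,-0.05,0,0,0],[0,0,-0.06,0,0,0],[0,0,-0.07,0,0,0],[0,0,-0.08,0,0,0],[0,0,-0.09,0,0,0],[0,0,-0.1,0,0,0],[0,0,-0.12,0,0,0],[0,0,-0.14,0,0,0],[0,0,-0.16,0,0,0],[0,0,-0.18,0,0,0],[0,0,-0.18,0,0,0]]]'

```text
clock: 6.1
position: [0.6268, 0.0377, 0.26]
ee_rot: [2.444, 1.968, 0.008]
wrist_force: [0.1, -0.7, -3.3]
grip_width: 0.0146
grip_force: 89.2
```

```bash
python3 - <<'E'
from h import *
s=manip.state(); print(s["joint_pos"].round(3),s["position"],s["ee_rot"],s["wrist_force"].round(1),s["ft_torque"].round(2))
c=optics.read_camera("side")
o=cv2.resize(c["color"][100:260,180:380],(750,600)); cv2.imwrite("pics/lift.png",o[:,:,::-1])
E
```

```text
[ 0.222  0.371 -0.465  1.564  0.174  1.241 -0.486] [0.6268396  0.0377199  0.26004441] [2.44351036 1.96804514 0.00804204] [ 0.1 -0.7 -3.3] [-0.02 -0.02 -0.08]
```

View pics/lift.png

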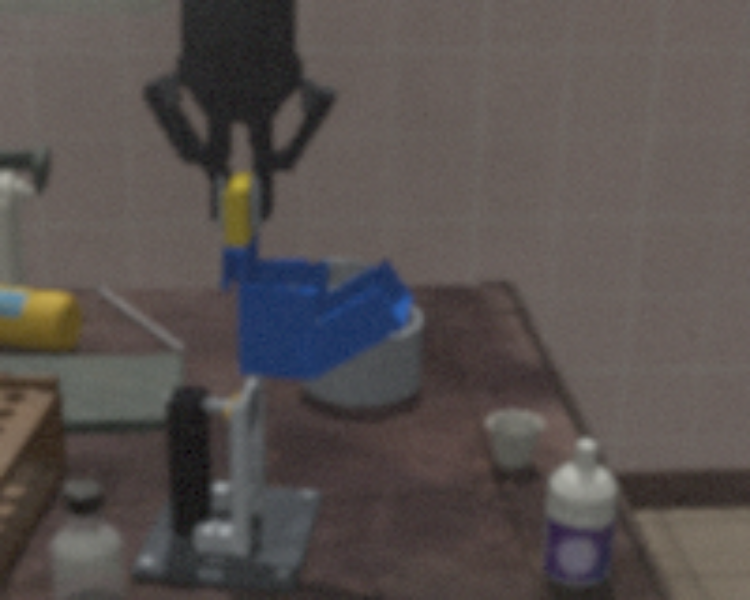

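Side view: the bin at (310,310) hangs upright and clear of the rail in the gripper, level, with its tab between the pads. The measured weight of 3.3 N matches the bin plus six balls. Next I carry it toward the jar with a slight tilt, which also gives data on the arm's geometry.

>>> drive_tool --deltas '[[[-0.008,-0.001,-0.001,0,0,0],[-0.027,-0.004,-0.004,-0.01,0,0],[-0.055,-0.008,-0.008,-0.025,0,0],[-0.09,-0.013,-0.013,-0.045,0,0],[-0.13,-0.019,-0.019,-0.065,0,0],[-0.17,-0.025,-0.025,-0.085,0,0],[-0.21,-0.031,-0.031,-0.105,0,0],[-0.25,-0.037,-0.037,-0.125,0,0],[-0.29,-0.042,-0.042,-0.145,0,0],[-0.33,-0.048,-0.048,-0.165,0,0],[-0.37,-0.054,-0.055,-0.185,0,0],[-0.405,-0.059,-0.06,-0.2,0,0],[-0.43,-0.063,-0.064,-0.212,0,0],[-0.447,-0.065,-0.066,-0.22,0,0],[-0.455,-0.065,-0.067,-0.222,0,0],[-0.455,-0.065,-0.067,-0.222,0,0]]]'

```text
clock: 8.15
position: [0.5284, -0.2207, 0.2975]
ee_rot: [2.222, 1.79, 0.315]
wrist_force: [-0.6, 0.0, -3.9]
grip_width: 0.0146
grip_force: 89.2
```

```bash
cat > kin.py <<'E'
from h import *
from scipy.optimize import least_squares
s=manip.state()
D=[([1.03102,.39914,.04503,1.53776,-.01873,1.20689,-.05073],[.27712,-.58736,.24135],[-3.06392,-.68653,.00076]),
([.225,.376,-.46,1.58,.176,1.227,-.488],[.62368,.0336,.24976],[2.45197,1.96288,-.0027]),
([.205,.464,-.447,1.688,.225,1.045,-.528],[.62256,.03848,.15004],[-2.44384,-1.97004,.00574]),
(s["joint_pos"],s["position"],s["ee_rot"])]
def fk(j,v):
    o1,o7,h,a,b,c,d,e,f=v
    r=R.from_euler("Z",-j[0]+o1); p=np.array([0,0,h])
    r=r*R.from_euler("Y",j[1])*R.from_euler("Z",-j[2]); p=p+r.apply([d,0,a])
    r=r*R.from_euler("Y",j[3])*R.from_euler("Z",-j[4]); p=p+r.apply([e,0,b])
    r=r*R.from_euler("Y",j[5])*R.from_euler("Z",-j[6]+o7); return p+r.apply([0,0,c]),r
f=lambda v:np.hstack([np.r_[fk(j,v)[0]-p,.3*(fk(j,v)[1].inv()*R.from_rotvec(r)).as_rotvec()] for j,p,r in D]+[1e-2*v[6:]])
V=least_squares(f,[-.066,1.5,.35,.42,.42,.3,0,0,0]).x
lo=np.array([-2.82,-.49,-1.37,0,-1.36,.23,-2.94]);hi=np.array([2.82,2.23,1.46,2.46,4.5,2,2.94])
def ik(p,Rt,j0):
    g=lambda j:np.r_[fk(j,V)[0]-p,.3*(fk(j,V)[1].inv()*Rt).as_rotvec(),.003*(j-j0)]
    q=least_squares(g,np.clip(j0,lo+.02,hi-.02),bounds=(lo,hi)); return q.x,np.abs(g(q.x)[:6]).max()
E
python3 - <<'E'
from kin import *
print(s["joint_pos"].round(3),s["position"],s["ee_rot"],s["wrist_force"].round(1),"\n",V.round(3),np.abs(f(V)[:24]).max())
J=np.array([.5126,-.2443,0])
off=np.array([0,-.116,.064]) # lip from TCP in tool axes (tool y=bin x, tool z=-bin z)
for az in range(-180,180,15):
    A=np.radians(az); u=np.array([np.cos(A),np.sin(A),0]); j=s["joint_pos"]; o=[]
    # path: turn yaw in steps keeping lip over jar, then tilt
    az0=-12.4; n=max(1,int(abs(az-az0)/15))
    for a,t,z in [(az0+(az-az0)*k/n,-20,.15) for k in range(n+1)]+[(az,-t,.09) for t in(30,40,50,60,65)]:
        Rt=down(a,t); y=np.array([np.cos(np.radians(a)),np.sin(np.radians(a)),0]); lip=J+.02*y+[0,0,z]
        j,e=ik(lip-Rt.apply(off),Rt,j); o.append(e)
    print(az,"yaw err",round(max(o[:n+1]),3),"tilt errs",np.round(o[n+1:],3),j.round(2))
E
```

```text
[ 0.649  0.041 -0.311  1.905 -0.04   0.852  0.148] [ 0.52837466 -0.22066311  0.29749223] [2.22170589 1.79026189 0.31518829] [-0.6  0.  -3.9] 
 [-0.068  1.504  0.241  0.519  0.472  0.312  0.007 -0.002  0.   ] 0.006927152761287876
-180 yaw err 0.0 tilt errs [0.    0.    0.    0.005 0.017] [-0.24  1.    0.9   1.26  0.    2.   -2.39]
-165 yaw err 0.0 tilt errs [0. 0. 0. 0. 0.] [-0.07  0.86  0.39  1.27  0.35  2.   -2.55]
-150 yaw err 0.0 tilt errs [0. 0. 0. 0. 0.] [-0.07  0.77  0.24  1.4   0.55  1.88 -2.52]
-135 yaw err 0.0 tilt errs [0. 0. 0. 0. 0.] [-0.14  0.69  0.22  1.54  0.7   1.71 -2.47]
-120 yaw err 0.0 tilt errs [0. 0. 0. 0. 0.] [-0.2   0.6   0.2   1.71  0.85  1.55 -2.44]
-105 yaw err 0.0 tilt errs [0. 0. 0. 0. 0.] [-0.23  0.51  0.17  1.87  1.02  1.39 -2.44]
-90 yaw err 0.0 tilt errs [0. 0. 0. 0. 0.] [-0.22  0.41  0.12  2.04  1.22  1.23 -2.46]
-75 yaw err 0.0 tilt errs [0. 0. 0. 0. 0.] [-0.17  0.31  0.07  2.2   1.46  1.07 -2.5 ]
-60 yaw err 0.0 tilt errs [0. 0. 0. 0. 0.] [-0.06  0.21  0.02  2.34  1.78  0.9  -2.57]
-45 yaw err 0.0 tilt errs [0. 0. 0. 0. 0.] [ 0.14  0.13 -0.05  2.45
[... 634 characters left out ...]
67 -0.78  1.81 -0.68  1.23  2.09]
75 yaw err 0.0 tilt errs [0. 0. 0. 0. 0.] [ 1.29  0.76 -0.76  1.64 -0.53  1.44  2.09]
90 yaw err 0.0 tilt errs [0. 0. 0. 0. 0.] [ 1.18  0.84 -0.74  1.48 -0.4   1.65  2.12]
105 yaw err 0.0 tilt errs [0. 0. 0. 0. 0.] [ 1.06  0.9  -0.73  1.34 -0.28  1.84  2.18]
120 yaw err 0.0 tilt errs [0.    0.    0.    0.    0.001] [ 1.06  1.07 -1.    1.24 -0.02  2.    2.11]
135 yaw err 0.0 tilt errs [0.    0.    0.    0.015 0.028] [ 0.92  0.94 -0.77  1.28 -0.    2.    2.4 ]
150 yaw err 0.0 tilt errs [0.    0.    0.    0.035 0.055] [ 0.54  0.79 -0.23  1.31 -0.    2.    2.9 ]
165 yaw err 0.0 tilt errs [0.    0.    0.003 0.042 0.061] [ 0.55  0.8  -0.39  1.34  0.23  2.    2.94]
```

```bash
python3 - <<'E'
from kin import *
np.set_printoptions(suppress=True,linewidth=150)
J=np.array([.5126,-.2443,0]); off=np.array([0,-.116,.064])
p0=s["position"];R0=R.from_rotvec(s["ee_rot"]); j=s["joint_pos"]
def tgt(a,t,z,b=.025):
    Rt=down(a,t); y=np.array([np.cos(np.radians(a)),np.sin(np.radians(a)),0]); return J+b*y+[0,0,z]-Rt.apply(off),Rt
pe,_=tgt(70,-20,.14); 
for k in np.linspace(0,1,14)[1:]:
    m=k*k*(3-2*k); Rt=down(-12.4+82.4*m,-20); p=p0+(pe-p0)*m; jn,e=ik(p,Rt,j); print(row(p,Rt).round(3).tolist(),round(e,3),np.abs(jn-j).max().round(2)); j=jn
print("then, from there"); p0,R0=tgt(70,-20,.14)
for a,t,z in [(70,-30,.11),(70,-30,.082)]+[(70,-t,.082) for t in range(34,71,4)]: p,Rt=tgt(a,t,z); print(t,z,p.round(3),row(p,Rt,p0,R0).round(3).tolist())
E
```

```text
[0.002, -0.0, 0.002, -0.0, 0.005, -0.013] 0.0 0.07
[0.009, -0.002, 0.006, -0.0, 0.02, -0.054] 0.0 0.09
[0.019, -0.003, 0.013, -0.0, 0.042, -0.115] 0.0 0.13
[0.032, -0.006, 0.021, -0.0, 0.07, -0.193] 0.0 0.16
[0.047, -0.008, 0.031, -0.0, 0.103, -0.283] 0.0 0.17
[0.062, -0.011, 0.041, -0.0, 0.138, -0.379] 0.0 0.17
[0.079, -0.014, 0.052, -0.0, 0.174, -0.478] 0.0 0.16
[0.094, -0.017, 0.062, -0.0, 0.209, -0.575] 0.0 0.15
[0.109, -0.02, 0.072, -0.0, 0.242, -0.665] 0.0 0.12
[0.122, -0.022, 0.08, -0.0, 0.27, -0.743] 0.0 0.1
[0.132, -0.024, 0.087, -0.0, 0.293, -0.804] 0.0 0.08
[0.139, -0.025, 0.091, -0.0, 0.307, -0.845] 0.0 0.05
[0.141, -0.026, 0.093, -0.0, 0.312, -0.859] 0.0 0.02
then, from there
-30 0.11 [ 0.545 -0.156  0.223] [0.0, -0.039, 0.015, -0.111, 0.0, 0.0]
-30 0.082 [ 0.545 -0.156  0.195] [0.0, -0.054, 0.059, -0.111, 0.0, 0.0]
-34 0.082 [ 0.542 -0.164  0.2  ] [0.0, -0.065, 0.047, -0.156, -0.0, 0.0]
-38 0.082 [ 0.539 -0.172  0.204] [-0.0, -0.076, 0.036, -0.2, -0.0, 0.0]
-42 0.082 [ 0.536 -0.18   0.207] [0.0, -0.087, 0.026, -0.244, 0.0, 0.0]
-46 0.082 [ 0.533 -0.188  0.21 ] [0.0, -0.099, 0.017, -0.289, 0.0, 0.0]
-50 0.082 [ 0.53  -0.197  0.212] [0.0, -0.112, 0.008, -0.333, 0.0, 0.0]
-54 0.082 [ 0.527 -0.205  0.213] [0.0, -0.126, 0.001, -0.378, -0.0, 0.0]
-58 0.082 [ 0.524 -0.214  0.214] [0.0, -0.14, -0.006, -0.422, -0.0, 0.0]
-62 0.082 [ 0.52  -0.223  0.214] [0.0, -0.154, -0.011, -0.467, -0.0, 0.0]
-66 0.082 [ 0.517 -0.231  0.214] [0.0, -0.169, -0.016, -0.511, 0.0, 0.0]
-70 0.082 [ 0.514 -0.24   0.213] [0.0, -0.184, -0.019, -0.556, 0.0, 0.0]
```

>>> drive_tool --deltas '[[[0.002,0,0.002,0,0.005,-0.013],[0.009,-0.002,0.006,0,0.02,-0.054],[0.019,-0.003,0.013,0,0.042,-0.115],[0.032,-0.006,0.021,0,0.07,-0.193],[0.047,-0.008,0.031,0,0.103,-0.283],[0.062,-0.011,0.041,0,0.138,-0.379],[0.079,-0.014,0.052,0,0.174,-0.478],[0.094,-0.017,0.062,0,0.209,-0.575],[0.109,-0.02,0.072,0,0.242,-0.665],[0.122,-0.022,0.08,0,0.27,-0.743],[0.132,-0.024,0.087,0,0.293,-0.804],[0.139,-0.025,0.091,0,0.307,-0.845],[0.141,-0.026,0.093,0,0.312,-0.859],[0.141,-0.026,0.093,0,0.312,-0.859],[0.141,-0.026,0.093,0,0.312,-0.859]]]'

```text
clock: 10.02
position: [0.5508, -0.1391, 0.2399]
ee_rot: [0.528, 2.989, 0.525]
wrist_force: [-0.1, 0.3, -2.4]
grip_width: 0.0146
grip_force: 89.2
```

```bash
python3 - <<'E'
from h import *
np.set_printoptions(suppress=True,linewidth=150)
s=manip.state(); print(s["clock"],s["joint_pos"].round(3),s["position"],s["wrist_force"].round(1))
J=np.array([.5126,-.2443,0]); off=np.array([0,-.116,.064]); y=np.array([np.cos(np.radians(70)),np.sin(np.radians(70)),0])
t=optics.read_camera("top")
k=big(mask(t,*B,(300,180,420,280))); print("blue top",cv2.boundingRect(k))
o=np.hstack([cv2.resize(t["color"][180:270,310:410],(400,360)),cv2.resize(optics.read_camera("side")["color"][120:210,220:320],(400,360))]); cv2.imwrite("pics/overjar.png",o[:,:,::-1])
for a,z in [(-30,.11),(-30,.082),(-46,.082),(-66,.082)]:
    Rt=down(70,a); print(a,z,row(J+.025*y+[0,0,z]-Rt.apply(off),Rt))
E
```

```text
10.025 [ 0.737  0.294 -0.449  1.755 -0.247  1.116  1.635] [ 0.55080623 -0.1391252   0.23986825] [-0.1  0.3 -2.4]
blue top (317, 205, 39, 26)
-30 0.11 [-0.0002 -0.0382  0.0154 -0.1118  0.0007 -0.0003]
-30 0.082 [-0.0002 -0.0541  0.0592 -0.1118  0.0007 -0.0003]
-46 0.082 [-0.0003 -0.099   0.0173 -0.2895  0.0008 -0.0002]
-66 0.082 [-0.0003 -0.1685 -0.0152 -0.5118  0.0008 -0.    ]
```

View pics/overjar.png

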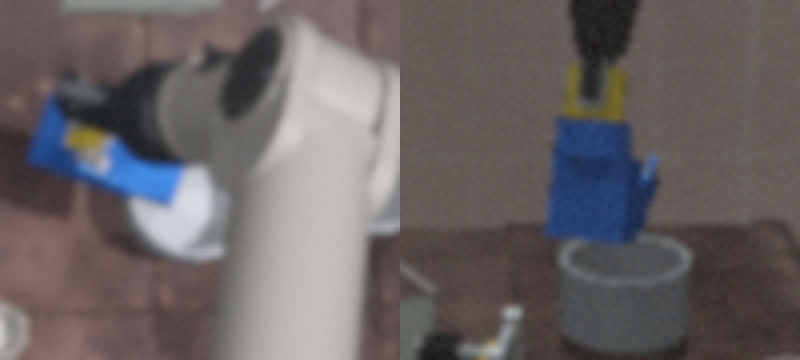

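Top crop: the lip is at about (180,186) and points into the jar. It lies about 25 mm short of the jar's centre along the chute, as planned. The side crop shows the bin above the jar's rim. Pouring now.

>>> drive_tool --deltas '[[[0,-0.01,0.004,-0.028,0,0],[0,-0.02,0.008,-0.056,0,0],[0,-0.038,0.015,-0.111,0,0],[0,-0.046,0.037,-0.111,0,0],[0,-0.054,0.059,-0.111,0,0],[0,-0.065,0.047,-0.156,0,0],[0,-0.07,0.042,-0.178,0,0],[0,-0.076,0.036,-0.2,0,0],[0,-0.082,0.031,-0.222,0,0],[0,-0.087,0.026,-0.244,0,0],[0,-0.093,0.022,-0.266,0,0],[0,-0.099,0.017,-0.289,0,0],[0,-0.106,0.013,-0.311,0,0],[0,-0.112,0.008,-0.333,0,0],[0,-0.119,0.005,-0.355,0,0],[0,-0.126,0.001,-0.378,0,0],[0,-0.14,-0.006,-0.422,0,0],[0,-0.154,-0.011,-0.467,0,0],[0,-0.169,-0.015,-0.511,0,0],[0,-0.169,-0.015,-0.511,0,0]]]'

```text
clock: 12.62
position: [0.5163, -0.2333, 0.2118]
ee_rot: [0.438, 2.448, 1.59]
wrist_force: [0.0, -0.3, -1.0]
grip_width: 0.0148
grip_force: 90.6
```

>>> drive_tool --deltas '[[[0,0,0,0,0,0],[0,0,0,0,0,0],[0,0,0,0,0,0],[0,0,0,0,0,0],[0,0,0,0,0,0],[0,0,0,0,0,0]]]'

```text
clock: 13.38
position: [0.5171, -0.2314, 0.2136]
ee_rot: [0.432, 2.45, 1.589]
wrist_force: [-0.0, 0.6, -1.4]
grip_width: 0.0146
grip_force: 90.6
```

```bash
python3 - <<'E'
from h import *
s=manip.state(); print(s["joint_pos"].round(3),s["position"],s["ee_rot"],s["wrist_force"].round(1))
t=optics.read_camera("top")
o=np.hstack([cv2.resize(t["color"][180:270,310:410],(400,360)),cv2.resize(optics.read_camera("side")["color"][120:210,220:320],(400,360))]); cv2.imwrite("pics/pour.png",o[:,:,::-1])
E
```

```text
[ 1.198  0.692 -0.527  1.681 -0.727  1.415  2.254] [ 0.51712329 -0.23135751  0.21359606] [0.43208421 2.44971153 1.58905328] [-0.   0.6 -1.4]
```

View pics/pour.png

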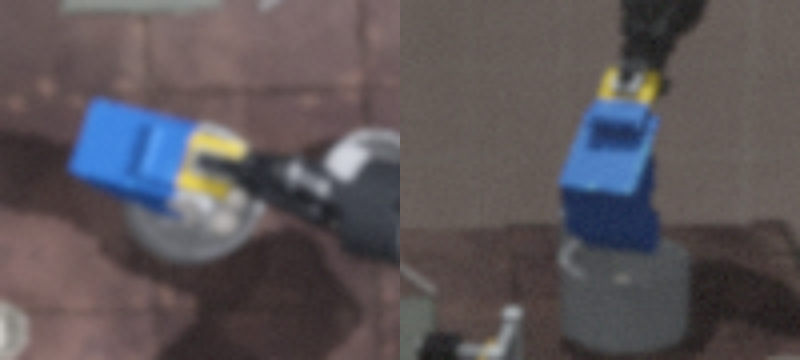

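Weight is down to 1.4 N, so the bin is empty. The top crop shows balls in the jar under the lip at about (215,215) and none outside. Now un-tilting and moving to the mat.

```bash
python3 - <<'E'
from h import *
np.set_printoptions(suppress=True,linewidth=150)
J=np.array([.5126,-.2443,0]); off=np.array([0,-.116,.064]); y=np.array([np.cos(np.radians(70)),np.sin(np.radians(70)),0])
L=[(-66,.082),(-60,.09),(-52,.1),(-44,.11),(-36,.125),(-28,.14),(-20,.165),(-12,.19),(-4,.21),(0,.22)]
for a,z in L: 
    Rt=down(70,a); p=J+.025*y+[0,0,z]-Rt.apply(off); print(a,p.round(3),row(p,Rt).round(3).tolist())
p0,R0=p,Rt
h=0; M=np.array([.5131,.2449,0]); pe=M+.03*np.array([np.cos(np.radians(h)),np.sin(np.radians(h)),0])+[0,0,.2]
for k in np.linspace(0,1,13)[1:]:
    m=k*k*(3-2*k); print(row(p0+(pe-p0)*m,down(70+(h-70)*m),p0,R0).round(3).tolist())
E
```

```text
-66 [ 0.517 -0.231  0.214] [-0.0, 0.001, -0.0, -0.001, 0.0, 0.0]
-60 [ 0.522 -0.218  0.222] [-0.0, 0.023, 0.015, 0.066, 0.0, 0.0]
-52 [ 0.528 -0.201  0.231] [-0.0, 0.048, 0.037, 0.155, 0.0, 0.0]
-44 [ 0.534 -0.184  0.237] [-0.0, 0.069, 0.061, 0.244, 0.0, 0.0]
-36 [ 0.54  -0.168  0.245] [-0.0, 0.094, 0.082, 0.333, 0.0, 0.0]
-28 [ 0.546 -0.153  0.251] [-0.0, 0.114, 0.102, 0.422, 0.0, 0.0]
-20 [ 0.551 -0.139  0.265] [-0.0, 0.145, 0.115, 0.51, 0.0, 0.0]
-12 [ 0.555 -0.127  0.277] [-0.0, 0.172, 0.127, 0.599, 0.0, -0.0]
-4 [ 0.559 -0.116  0.282] [-0.0, 0.187, 0.14, 0.688, 0.0, -0.0]
0 [ 0.561 -0.112  0.284] [-0.0, 0.194, 0.146, 0.733, 0.0, -0.0]
[0.004, 0.011, 0.003, 0.0, 0.0, 0.015]
[0.017, 0.041, 0.01, 0.0, 0.0, 0.058]
[0.036, 0.086, 0.022, 0.0, 0.0, 0.122]
[0.06, 0.142, 0.036, 0.0, 0.0, 0.202]
[0.087, 0.206, 0.053, 0.0, 0.0, 0.293]
[0.116, 0.274, 0.07, 0.0, 0.0, 0.389]
[0.144, 0.342, 0.087, 0.0, 0.0, 0.485]
[0.171, 0.406, 0.104, 0.0, 0.0, 0.576]
[0.195, 0.463, 0.118, 0.0, 0.0, 0.656]
[0.214, 0.508, 0.13, 0.0, 0.0, 0.72]
[0.226, 0.538, 0.137, 0.0, 0.0, 0.762]
[0.231, 0.548, 0.14, 0.0, 0.0, 0.778]
```

>>> drive_tool --deltas '[[[0,0.023,0.015,0.066,0,0],[0,0.048,0.037,0.155,0,0],[0,0.069,0.061,0.244,0,0],[0,0.094,0.082,0.333,0,0],[0,0.114,0.102,0.422,0,0],[0,0.145,0.115,0.51,0,0],[0,0.172,0.127,0.599,0,0],[0,0.187,0.14,0.688,0,0],[0,0.194,0.146,0.733,0,0],[0,0.194,0.146,0.733,0,0],[0,0.194,0.146,0.733,0,0]]]'

```text
clock: 14.85
position: [0.5599, -0.1127, 0.2836]
ee_rot: [-0.549, -3.092, -0.0]
wrist_force: [-0.8, -0.0, -1.5]
grip_width: 0.0144
grip_force: 90.4
```

>>> drive_tool --deltas '[[[0.004,0.011,0,0,0,0.015],[0.017,0.041,0,0,0,0.058],[0.036,0.086,0,0,0,0.122],[0.06,0.142,0,0,0,0.202],[0.087,0.206,0,0,0,0.293],[0.116,0.274,0,0,0,0.389],[0.144,0.342,0,0,0,0.485],[0.171,0.406,0,0,0,0.576],[0.195,0.463,0.02,0,0,0.656],[0.214,0.508,0.05,0,0,0.72],[0.226,0.538,0.09,0,0,0.762],[0.231,0.548,0.13,0,0,0.778],[0.231,0.548,0.14,0,0,0.778],[0.231,0.548,0.14,0,0,0.778],[0.231,0.548,0.14,0,0,0.778]]]'

```text
clock: 16.73
position: [0.544, 0.2442, 0.2012]
ee_rot: [2.223, 2.218, 0.003]
wrist_force: [0.1, 0.7, -0.2]
grip_width: 0.0145
grip_force: 90.3
```

```bash
python3 - <<'E'
from h import *
s=manip.state(); print(s["clock"],s["joint_pos"].round(3),s["position"],s["ee_rot"],s["wrist_force"].round(1))
print(row((.5431,.2449,.12),down(0)))
t=optics.read_camera("top")
o=np.hstack([cv2.resize(t["color"][180:280,170:410],(480,400)),cv2.resize(optics.read_camera("side")["color"][170:320,220:340],(320,400))]); cv2.imwrite("pics/mat.png",o[:,:,::-1])
E
```

```text
16.725 [-0.121  0.366 -0.475  1.71   0.185  1.109 -0.654] [0.54402788 0.24417546 0.20119717] [2.22295039 2.2179765  0.0025336 ] [ 0.1  0.7 -0.2]
[ 1.200e-03 -1.800e-03  1.353e-01  1.300e-03 -1.000e-04 -1.400e-03]
```

View pics/mat.png

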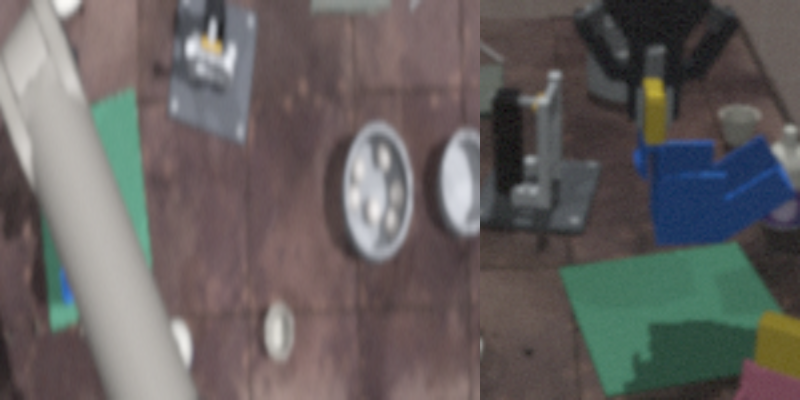

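All six balls are visible in the jar at about (378,190). The bin hangs level above the mat, empty. Lowering it.

>>> drive_tool --deltas '[[[0.001,-0.001,0.03,0,0,0],[0.001,-0.002,0.06,0,0,0],[0.001,-0.002,0.09,0,0,0],[0.001,-0.002,0.11,0,0,0],[0.001,-0.002,0.125,0,0,0],[0.001,-0.002,0.135,0,0,0],[0.001,-0.002,0.139,0,0,0],[0.001,-0.002,0.142,0,0,0],[0.001,-0.002,0.144,0,0,0],[0.001,-0.002,0.144,0,0,0],[0.001,-0.002,0.144,0,0,0]]]'

```text
clock: 18.2
position: [0.542, 0.2453, 0.1138]
ee_rot: [2.222, 2.22, 0.0]
wrist_force: [-0.4, 0.2, -1.7]
grip_width: 0.0149
grip_force: 90.4
```

>>> drive_tool --deltas '[[[0,0,0.001,0,0,0],[0,0,0.002,0,0,0],[0,0,0.002,0,0,0],[0,0,0.002,0,0,0]]]'

```text
clock: 18.7
position: [0.5421, 0.2454, 0.113]
ee_rot: [2.222, 2.22, 0.0]
wrist_force: [-0.9, -1.1, 5.4]
grip_width: 0.0146
grip_force: 91.3
```

>>> drive_tool --deltas '[[[0,0,0,0,0,0],[0,0,0,0,0,0],[0,0,0,0,0,0],[0,0,0,0,0,0],[0,0,0,0,0,0],[0,0,0,0,0,0]]]' --fingers 0.3

```text
clock: 19.45
position: [0.5419, 0.2453, 0.1124]
ee_rot: [2.222, 2.22, -0.0]
wrist_force: [0.7, 0.1, 1.0]
grip_width: 0.0556
grip_force: 0.0
```

>>> drive_tool --deltas '[[[0,0,-0.02,0,0,0],[0,0,-0.05,0,0,0],[0,0,-0.1,0,0,0],[0,0,-0.18,0,0,0],[0,0,-0.26,0,0,0],[-0.1,0,-0.3,0,0,0],[-0.2,0,-0.3,0,0,0],[-0.3,0,-0.3,0,0,0],[-0.4,0,-0.3,0,0,0],[-0.5,0,-0.3,0,0,0],[-0.6,0,-0.3,0,0,0],[-0.7,0,-0.3,0,0,0],[-0.7,0,-0.3,0,0,0],[-0.7,0,-0.3,0,0,0]]]'

```text
clock: 21.2
position: [0.5418, -0.174, 0.2937]
ee_rot: [2.221, 2.22, 0.002]
wrist_force: [0.1, 0.4, -0.1]
grip_width: 0.0557
grip_force: 0.0
```

```bash
python3 - <<'E'
from h import *
t=optics.read_camera("top"); c=optics.read_camera("side")
o=np.hstack([cv2.resize(t["color"][170:290,180:300],(400,400)),cv2.resize(c["color"][170:320,220:370],(400,400))]); cv2.imwrite("pics/end.png",o[:,:,::-1])
E
```

```text
(no output)
```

View pics/end.png

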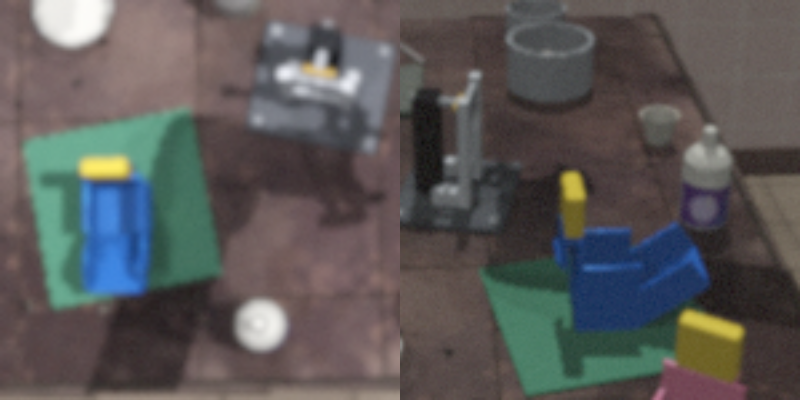

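The bin stands upright and empty on the mat. Its base is at about (115,210) in the crop and the mat's centre is at about (122,208). The jar is still standing and the bottles have not moved.

```bash
python3 -c "
from workcell import order; print(order.sign_off())"
```

```text
the job is handed in; nothing more can be done
None
```

Job handed in at about 21 s: all six balls are in the steel jar, the empty blue bin stands upright in the middle of the green mat, and the jar and bottles were left where they were.

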